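# Turn round the quick-chiller at the coffee bar

## Task

The chiller's batch is finished and the next is waiting: swing the chiller door wide open by its handle, take every steel canister out of the rack on the inside of the door and stand it on the wooden serving board, and stand every bottle from the counter upright in the door rack, one to a compartment. Then swing the door fully shut and, with it shut, press the start treadle right down to its stop and let it spring back up. Do not disturb the mug or the glass server.

Things in the scene. Friction and masses are not known exactly. Their poses are not given: they have to be found in the camera images.
- door (a joint): Hinge of the door of the chiller (fixed white box, 200 deep x 350 wide x 240 mm high, front towards the robot), rad: 0 = shut, grows as it opens, stop at 1.75. Vertical axis at the left end of the front (seen from the robot); opening turns the free edge towards the robot, clockwise seen from above. Friction hinge (0.3 N m), no latch: stays where left.
- door_hinge (a point): Point on the hinge axis at counter height, in the plane of the door's inner face. Turns with the door: its -y runs along the panel to the free edge, its +x points out of the inner face (rack side), z up. The panel is 18 mm thick, reaches 312 mm from the hinge, and lies 25 to 220 mm above the counter.
- door_handle (a point): Grip point (190 mm high) on the steel handle on the door's outer face: a vertical round bar 12 mm thick, 285 mm from the hinge along the panel, axis 63 mm outside the inner face (39 mm free gap to the panel), from 130 to 207 mm high with a stay to the panel at each end. Axes as door_hinge; can be pinched from above, fingers closing along the panel (the point's y).
- rack (a point): Centre of the floor of the steel rack on the door's inner face, 60 mm above the counter; axes as door_hinge. Open at the top; four compartments side by side along its y, each 58 mm (y) x 68 mm (x), walls and dividers 4 mm thick, 45 mm above the floor. With the door shut the rack is inside the chiller; with it open it is free from above.
- slot0 (a point): Centre of the floor of rack compartment 0 (70 mm from the hinge along the panel, 36 mm inside the inner face); axes as door_hinge.
- slot1 (a point): Centre of the floor of rack compartment 1 (132 mm from the hinge along the panel, 36 mm inside the inner face); axes as door_hinge.
- slot2 (a point): Centre of the floor of rack compartment 2 (194 mm from the hinge along the panel, 36 mm inside the inner face); axes as door_hinge.
- slot3 (a point): Centre of the floor of rack compartment 3 (256 mm from the hinge along the panel, 36 mm inside the inner face); axes as door_hinge.
- treadle (a joint): Start treadle, rad: 0 = up, grows as it is pressed, 0.24 = on its stop. Spring-loaded: about 4 N to start and 11 N at the stop, pressing at treadle_pad; springs back when released. Pivot is horizontal at its far end.
- treadle_pad (a point): Point on the top of the treadle, 85 mm from the pivot towards the robot; the treadle is a steel plate 105 mm long x 66 mm wide x 8 mm thick with ribs of black rubber, on the pod at the right of the chiller. The point is 58 mm above the counter when up and sinks about 20 mm to the stop; the free end is on the robot side.
- board: Flat wooden serving board fixed on the counter at the robot's left, 200 (its x) x 240 (its y) x 5 mm thick; origin: centre of its underside.
- bottle0: Brown glass bottle with paper label, 48 mm diameter, 150 mm high; shoulder from 95 mm, black cap 28 mm diameter from 120 to 150 mm (grip it there from above). Origin: centre of the underside, z up its axis. Starts standing on the counter at the right; may be absent. About 0.3 kg, heavy in the base.
- bottle1: Brown glass bottle with paper label, 48 mm diameter, 150 mm high; shoulder from 95 mm, black cap 28 mm diameter from 120 to 150 mm (grip it there from above). Origin: centre of the underside, z up its axis. Starts standing on the counter at the right; may be absent. About 0.3 kg, heavy in the base.
- bottle2: Brown glass bottle with paper label, 48 mm diameter, 150 mm high; shoulder from 95 mm, black cap 28 mm diameter from 120 to 150 mm (grip it there from above). Origin: centre of the underside, z up its axis. Starts standing on the counter at the right; may be absent. About 0.3 kg, heavy in the base.
- bottle3: Brown glass bottle with paper label, 48 mm diameter, 150 mm high; shoulder from 95 mm, black cap 28 mm diameter from 120 to 150 mm (grip it there from above). Origin: centre of the underside, z up its axis. Starts standing on the counter at the right; may be absent. About 0.3 kg, heavy in the base.
- canister0: Steel canister, 48 mm diameter, 105 mm to its flat lid, with a dark steel knob 24 mm diameter from 107 to 140 mm (grip it there from above). Origin: centre of the underside, z up its axis. Starts standing in a compartment of the door rack; may be absent. About 0.28 kg, heavy in the base.
- canister1: Steel canister, 48 mm diameter, 105 mm to its flat lid, with a dark steel knob 24 mm diameter from 107 to 140 mm (grip it there from above). Origin: centre of the underside, z up its axis. Starts standing in a compartment of the door rack; may be absent. About 0.28 kg, heavy in the base.
- canister2: Steel canister, 48 mm diameter, 105 mm to its flat lid, with a dark steel knob 24 mm diameter from 107 to 140 mm (grip it there from above). Origin: centre of the underside, z up its axis. Starts standing in a compartment of the door rack; may be absent. About 0.28 kg, heavy in the base.
- canister3: Steel canister, 48 mm diameter, 105 mm to its flat lid, with a dark steel knob 24 mm diameter from 107 to 140 mm (grip it there from above). Origin: centre of the underside, z up its axis. Starts standing in a compartment of the door rack; may be absent. About 0.28 kg, heavy in the base.
- cup: White mug, 76 mm wide, 75 mm high, standing on the counter straight ahead of the robot; bystander. Origin: centre of the underside.
- server: Glass coffee server with a steel plate and white dripper on top, 112 mm wide, 170 mm high, standing on the counter at the left beyond the board; bystander. Origin: centre of the underside.
Things that resemble listed ones, but are neither listed nor needed, are in the scene too. Leave any green, red or turquoise look-alike of the bottle1 alone.

How it is judged:
On the way, in this order (a step that is already met when the one before it is completed fails the run):
1. the chiller door is swung wide open (value of joint door above 1.2 rad), for 0.2 s.
2. with the door open, every canister stands on the serving board and every bottle stands in the door rack (x of bottle0 in the frame of rack between -0.03 and 0.03 m and y of bottle0 in the frame of rack between -0.125 and 0.125 m and z of bottle0 in the frame of rack between -0.01 and 0.012 m and angle between each of bottle0, bottle1, bottle2, bottle3, canister0, canister1, canister2, canister3's own z axis and vertical below 0.15 rad and x of bottle1 in the frame of rack between -0.03 and 0.03 m and y of bottle1 in the frame of rack between -0.125 and 0.125 m and z of bottle1 in the frame of rack between -0.01 and 0.012 m and x of bottle2 in the frame of rack between -0.03 and 0.03 m and y of bottle2 in the frame of rack between -0.125 and 0.125 m and z of bottle2 in the frame of rack between -0.01 and 0.012 m and x of bottle3 in the frame of rack between -0.03 and 0.03 m and y of bottle3 in the frame of rack between -0.125 and 0.125 m and z of bottle3 in the frame of rack between -0.01 and 0.012 m and x of canister0 in the frame of board between -0.1 and 0.1 m and y of canister0 in the frame of board between -0.12 and 0.12 m and z of canister0 in the frame of board between -0.002 and 0.013 m and x of canister1 in the frame of board between -0.1 and 0.1 m and y of canister1 in the frame of board between -0.12 and 0.12 m and z of canister1 in the frame of board between -0.002 and 0.013 m and x of canister2 in the frame of board between -0.1 and 0.1 m and y of canister2 in the frame of board between -0.12 and 0.12 m and z of canister2 in the frame of board between -0.002 and 0.013 m and x of canister3 in the frame of board between -0.1 and 0.1 m and y of canister3 in the frame of board between -0.12 and 0.12 m and z of canister3 in the frame of board between -0.002 and 0.013 m and value of joint door above 0.6 rad), for 0.3 s.
3. the door is shut with the bottles in the rack (value of joint door below 0.05 rad and x of bottle0 in the frame of rack between -0.03 and 0.03 m and y of bottle0 in the frame of rack between -0.125 and 0.125 m and z of bottle0 in the frame of rack between -0.01 and 0.012 m and angle between each of bottle0, bottle1, bottle2, bottle3's own z axis and vertical below 0.15 rad and x of bottle1 in the frame of rack between -0.03 and 0.03 m and y of bottle1 in the frame of rack between -0.125 and 0.125 m and z of bottle1 in the frame of rack between -0.01 and 0.012 m and x of bottle2 in the frame of rack between -0.03 and 0.03 m and y of bottle2 in the frame of rack between -0.125 and 0.125 m and z of bottle2 in the frame of rack between -0.01 and 0.012 m and x of bottle3 in the frame of rack between -0.03 and 0.03 m and y of bottle3 in the frame of rack between -0.125 and 0.125 m and z of bottle3 in the frame of rack between -0.01 and 0.012 m), for 0.3 s.
4. with the door shut, the start treadle is pressed down to its stop (value of joint door below 0.05 rad and value of joint treadle above 0.215 rad), for 0.2 s.
At the end, for the whole second after the job is handed in: The door is shut (hinge below 0.05 rad) and the treadle is back up (below 0.04 rad); every bottle present stands upright (within 0.15 rad) on the floor of the door rack, every canister present stands upright on the board with its centre over the board; all are at rest and released (all of step 3 and value of joint treadle below 0.04 rad and x of canister0 in the frame of board between -0.1 and 0.1 m and y of canister0 in the frame of board between -0.12 and 0.12 m and z of canister0 in the frame of board between -0.002 and 0.013 m and angle between each of canister0, canister1, canister2, canister3's own z axis and vertical below 0.15 rad and x of canister1 in the frame of board between -0.1 and 0.1 m and y of canister1 in the frame of board between -0.12 and 0.12 m and z of canister1 in the frame of board between -0.002 and 0.013 m and x of canister2 in the frame of board between -0.1 and 0.1 m and y of canister2 in the frame of board between -0.12 and 0.12 m and z of canister2 in the frame of board between -0.002 and 0.013 m and x of canister3 in the frame of board between -0.1 and 0.1 m and y of canister3 in the frame of board between -0.12 and 0.12 m and z of canister3 in the frame of board between -0.002 and 0.013 m and linear speed of each of bottle0, bottle1, bottle2, bottle3, canister0, canister1, canister2, canister3 below 0.03 m/s); the robot touches nothing.
It fails at once if the mug is pushed or tipped (distance of cup from where it was at the start of the episode above 0.03 m or angle between cup's own z axis and vertical above 0.35 rad).
It fails at once if the glass server is pushed or tipped (distance of server from where it was at the start of the episode above 0.03 m or angle between server's own z axis and vertical above 0.35 rad).
Of bottle0, bottle1, bottle2, bottle3 only 2 to 3 are there at a start; the rules pass over those that are not, and their reading is None.
Of canister0, canister1, canister2, canister3 only 1 to 2 are there at a start; the rules pass over those that are not, and their reading is None.
At some moment in a run one of bottle0, bottle1, bottle2, bottle3, canister0, canister1, canister2, canister3 may be knocked a few centimetres aside while the robot is not near it.
It also fails if it takes over 210 s, if anything falls off the work surface, if the arm or the gripper's body presses on something with over 40 N, if the wrist force passes 120 N, or if a joint passes its speed limit or range.

## Robot

A 7-joint arm with a two-finger parallel gripper is mounted at the origin on the work surface. World frame = base frame: x ahead of the robot, y to its left, z up, the work surface at z = 0. Lengths are in m, angles in rad, forces in N, time in s.
With the tool pointing down it reaches from about 0.4 to 0.85 m from the base axis. Payload 6.9 kg.
Tool frame: the origin (TCP) lies midway between the tips of the shut fingers; the grasp point (between the pads) lies behind it (ctrl.pinch_z is the z of the grasp point in the tool frame, in m); z points along the fingers, y is the line along which they close (so a half turn about z gives the same grasp; the last joint's range is limited). The gripper opens to 85 mm and grips with 20 to 120 N. Pads are 22 mm wide; open, the fingers measure 114 mm over their backs; the gripper's body (76 mm by 85 mm) begins 54 mm behind the grasp point. The pads swing forward as they close: fully open they stand 13 mm farther back than shut.
Start: joints at [-1.143, 0.507, -0.238, 1.5, 0.126, 1.149, -0.155], TCP at [0.198, 0.593, 0.231] pointing down, gripper open.
Joint ranges: [-3.08, 3.08], [-0.24, 2.05], [-1.43, 1.35], [0, 2.5], [-1.52, 4.66], [0.17, 1.96], [-2.89, 2.89]. Speed limits (rad/s): [2.39, 2.39, 3.14, 3.14, 3.14, 3.14, 3.14].

## Interface

Orientations are given as a unit quaternion [w, x, y, z].
In Python, from station import ctrl, get_state, vision, ticket, models gives the robot as it stands. Calls block until the motion is done:
- ctrl.movep(position, orientation): joint-space move of the TCP to a pose.
- ctrl.movel(position, frame=None, max_speed=0.15): straight line of the TCP; frame=None keeps the orientation; max_speed is the mean speed in m/s.
- ctrl.set_joints(angles): joint-space move.
- ctrl.ungrasp() and ctrl.close_gripper(force=None): open the fingers fully, or close them until they stop; force is the grip in N (None keeps the last).
- ctrl.pause(seconds).
- ctrl.ik(position, orientation): joint angles nearest the present ones, or None.
- get_state(): the state.
- vision.grab_frame(name): name is "scene" or "top" or "wrist"; returns (picture, depth): 384x512x3 uint8, blue, green, red; 384x512 float32, m along the optical axis (not along the pixel's ray), 0 where there is no reading.
- vision.camera_info(name): a dict with "mtx" (3x3 intrinsics, pixels), "dist_coeffs" ([k1, k2, p1, p2, k3] as OpenCV has them; the pictures are not rectified), "R" (3x3) and "t" (3): a world point X has camera coordinates R X + t; the wrist camera has in their place "hand_eye" (4x4, takes a point from camera to tool coordinates, whose origin is the TCP and whose axes are the flange's). Camera axes: x right, y down, z forward; pixel columns grow to the right and rows downward; lengths in m; the calibration is good to about 2 mm. A picture is of the moment at which its call begins: read the wrist's pose just before it. camera_info takes no time and is no camera call.
A pose or a line that the arm cannot do raises ctrl.Unreachable and nothing moves.
- ticket.close_job(): hands the job in; it is judged then, once.
Trained networks look in the newest picture that a camera, given by its name, has taken for a name from the list of things; names that differ only in an ending like _2 or _b are one class to them, and where a whole thing is asked for, a point or a joint stands for the part that bears it (a point fixed in the world has none). Each returns a list of dicts, best first, with "p" (0 to 1); they miss things now and then, are a little off and sometimes report something else, mostly with a low value. They report only what shows in the picture. A call takes as long as a camera call. They do not tell look-alikes from the thing itself.
- models.recognise(camera, target): "point" ([column, row] in pixels, amid what is visible of it).
- models.masks_of(camera, target): "mask" (384x512 bool, what is visible of it) and "point" ([column, row] in pixels, amid what is visible of it).
The state is a dict: "time": time; "qpos": joint angles; "qd": joint speeds; "tau": joint torques, N m; "tcp_pos": TCP position; "eef_rot": TCP orientation; "contact_force": force on the tool from outside, world axes, zero at the start; "wrist_torque": the same for the moment, N m; "width": finger opening in m; "gripper_force": force on a finger pad.
Only numpy, scipy, OpenCV 4.12 (cv2) and the standard library are available. Lean on these libraries where they do the work, as an engineer would, in place of code of your own. Each camera call takes 0.05 s, during which the arm holds its last target. There are 200 camera calls.

## Working session

There is one attempt and no reset: what is moved stays moved. The work goes in short steps, each a Python script; the robot and the scene stay as the last script left them, time stands still between calls to the robot, and variables do not carry over. Pictures are saved under pics/ and viewed, at most 14 in all, crops included, and the job is handed in when it is done.

```bash
ls; mkdir -p pics; python3 - <<'E'
from station import ctrl,get_state,vision,models
import cv2,numpy as np
s=get_state();print({k:np.round(v,3) for k,v in s.items()},ctrl.pinch_z)
ims=[]
for c in("scene","top"):
    im,d=vision.grab_frame(c);ims.append(im);np.savez(f'/tmp/{c}.npz',im=im,d=d)
    i=vision.camera_info(c);print(c,np.round(i["mtx"],1),i["dist_coeffs"],np.round(-np.array(i["R"]).T@i["t"],3))
    cv2.imwrite(f'pics/{c}0.png',im)
print(vision.camera_info("wrist"))
E
```

```text
pics
{'time': np.float64(0.0), 'qpos': array([-1.144,  0.508, -0.238,  1.501,  0.126,  1.149, -0.155]), 'qd': array([-0.001,  0.001, -0.001, -0.   , -0.002, -0.002,  0.   ]), 'tau': array([-0.0000e+00, -6.2059e+01, -2.1870e+00, -2.4964e+01,  1.3000e-02,
        1.2000e-02, -0.0000e+00]), 'tcp_pos': array([0.198, 0.592, 0.23 ]), 'eef_rot': array([-0.   ,  0.16 ,  0.987, -0.001]), 'contact_force': array([-0.499, -0.288, -0.485]), 'wrist_torque': array([ 0.005, -0.015,  0.057]), 'gripper_force': np.float64(0.0), 'width': np.float64(0.085)} -0.0187
scene [[389.    0.  252.5]
 [  0.  389.  186.5]
 [  0.    0.    1. ]] [-0.07111191  0.          0.          0.          0.        ] [ 0.298 -0.093  1.056]
top [[444.1   0.  252.7]
 [  0.  444.1 190.9]
 [  0.    0.    1. ]] [-0.072006  0.        0.        0.        0.      ] [ 0.516 -0.03   1.322]
{'mtx': array([[284.27871745,   0.        , 258.91448741],
       [  0.        , 284.27871745, 186.69808121],
       [  0.        ,   0.        ,   1.        ]]), 'dist_coeffs': array([-0.00077649,  0.        ,  0.        ,  0.        ,  0.        ]), 'hand_eye': array([[-3.70282651e-04, -9.61079840e-01, -2.76270526e-01,
         7.12558266e-02],
       [ 9.99999913e-01, -4.08495535e-04,  8.07693985e-05,
         1.26328608e-03],
       [-1.90481117e-04, -2.76270472e-01,  9.61079908e-01,
        -1.42692892e-01],
       [ 0.00000000e+00,  0.00000000e+00,  0.00000000e+00,
         1.00000000e+00]])}
```

View pics/scene0.png

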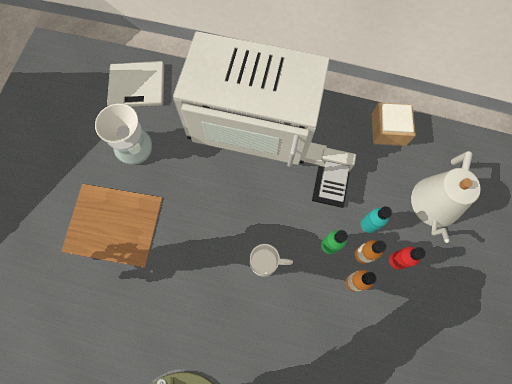

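View pics/top0.png

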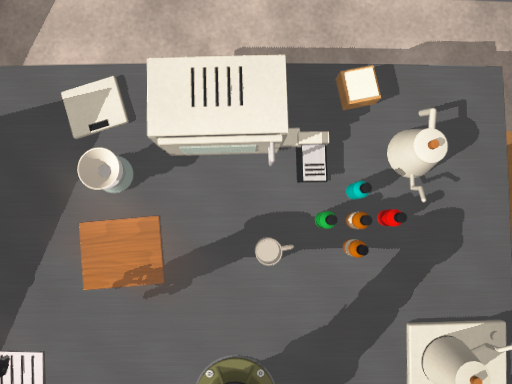

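The two brown bottles stand at top-view (358,220) and (356,248), close to the green, red and turquoise look-alikes. The handle is at (271,153), the treadle at (313,163), the board at (122,253), the mug at (268,251) and the server at (103,170). The door is slightly ajar.

```bash
cat > h.py <<'E'
from station import ctrl,get_state,vision,ticket,models
import cv2,numpy as np
from scipy.spatial.transform import Rotation as Ro
def rot(q): return Ro.from_quat(np.roll(q,-1)).as_matrix()
def grab(c):
    s=get_state();im,d=vision.grab_frame(c);i=vision.camera_info(c)
    if c=="wrist":
        T=np.eye(4);T[:3,:3]=rot(s["eef_rot"]);T[:3,3]=s["tcp_pos"];T=T@i["hand_eye"]
        R,t=T[:3,:3],T[:3,3]
    else:
        R=np.array(i["R"]).T;t=-R@i["t"]
    h,w=d.shape;g=np.stack(np.meshgrid(np.arange(w),np.arange(h)),-1).reshape(-1,1,2).astype(np.float32)
    u=cv2.undistortPoints(g,i["mtx"],np.array(i["dist_coeffs"])).reshape(h,w,2)
    P=np.dstack([u*d[...,None],d])@R.T+t
    P[d<=0]=np.nan
    return im,P
def proj(c,X):
    i=vision.camera_info(c);X=np.atleast_2d(np.array(X,float))
    return cv2.projectPoints(X,cv2.Rodrigues(np.array(i["R"]))[0],np.array(i["t"]),i["mtx"],np.array(i["dist_coeffs"]))[0].reshape(-1,2)
def clouds(c,target,P,pmin=.3,ero=0):
    out=[]
    for m in models.masks_of(c,target):
        if m["p"]<pmin: continue
        k=m["mask"]
        if ero:k=cv2.erode(k.astype(np.uint8),np.ones((3,3)),iterations=ero)>0
        X=P[k];out.append((m["p"],np.round(m["point"]),X[~np.isnan(X[:,0])],k))
    return out
E
python3 - <<'E'
from h import *
np.set_printoptions(precision=3,suppress=True)
for c in("scene","top"):
    im,P=grab(c);print("==",c)
    for t in("bottle0","canister0","door_handle","treadle_pad","board","cup","server","door"):
        for p,pt,X,k in clouds(c,t,P):
            zt=np.percentile(X[:,2],97);T=X[X[:,2]>zt-.012]
            col=np.median(im[k],0)
            print(t,round(p,2),pt,"top",np.median(T,0),"mid",(T.min(0)+T.max(0))/2,"lo",X.min(0),"hi",X.max(0),col)
    np.savez(f'/tmp/{c}.npz',im=im,P=P)
E
```

```text
== scene
bottle0 0.89 [374. 221.] top [ 0.6   -0.357  0.148] mid [ 0.602 -0.357  0.145] lo [ 0.577 -0.412 -0.007] hi [ 0.639 -0.332  0.152] [144. 154.  52.]
bottle0 0.78 [370. 251.] top [ 0.515 -0.356  0.148] mid [ 0.516 -0.357  0.146] lo [ 0.492 -0.389 -0.001] hi [ 0.562 -0.332  0.152] [ 48. 105. 156.]
bottle0 0.77 [361. 280.] top [ 0.436 -0.345  0.148] mid [ 0.437 -0.346  0.146] lo [ 0.412 -0.398 -0.006] hi [ 0.472 -0.32   0.152] [ 47. 101. 150.]
bottle0 0.77 [409. 255.] top [ 0.522 -0.448  0.148] mid [ 0.523 -0.45   0.145] lo [ 0.498 -0.498 -0.003] hi [ 0.572 -0.425  0.152] [ 43.  45. 172.]
door_handle 0.59 [244. 134.] top [0.719 0.014 0.217] mid [0.702 0.029 0.215] lo [ 0.664 -0.128  0.018] hi [0.839 0.187 0.222] [157. 171. 172.]
treadle_pad 0.67 [332. 182.] top [ 0.683 -0.232  0.057] mid [ 0.684 -0.232  0.056] lo [ 0.63  -0.275  0.007] hi [ 0.738 -0.197  0.063] [182. 189. 192.]
treadle_pad 0.36 [249. 131.] top [0.719 0.014 0.217] mid [0.701 0.029 0.218] lo [ 0.664 -0.127 -0.004] hi [0.802 0.199 0.229] [157. 171. 172.]
board 0.59 [111. 224.] top [0.42  0.332 0.003] mid [0.423 0.3
[... 1670 characters left out ...]
8.  217.5]
board 0.98 [120. 253.] top [0.423 0.335 0.006] mid [0.424 0.335 0.006] lo [ 0.317  0.208 -0.004] hi [0.532 0.463 0.014] [ 65. 116. 182.]
cup 0.72 [267. 251.] top [ 0.437 -0.109  0.074] mid [ 0.431 -0.108  0.074] lo [ 0.395 -0.165 -0.005] hi [ 0.469 -0.061  0.082] [183. 199. 213.]
cup 0.33 [223. 146.] top [0.721 0.031 0.22 ] mid [0.702 0.031 0.226] lo [ 0.666 -0.134 -0.006] hi [0.736 0.188 0.24 ] [160. 174. 174.]
server 0.89 [104. 166.] top [0.66  0.37  0.167] mid [0.656 0.354 0.167] lo [ 0.602  0.298 -0.006] hi [0.738 0.474 0.175] [144. 157. 168.]
door 0.57 [223. 142.] top [0.721 0.028 0.219] mid [0.701 0.031 0.226] lo [ 0.666 -0.135 -0.003] hi [0.743 0.192 0.24 ] [162. 175. 176.]
```

```bash
python3 - <<'E'
from h import *
np.set_printoptions(precision=4,suppress=True)
for c in("scene","top"):
    P=np.load(f'/tmp/{c}.npz')["P"].reshape(-1,3);P=P[~np.isnan(P[:,0])]
    R=P[(P[:,0]>.64)&(P[:,0]<1)&(P[:,1]>-.16)&(P[:,1]<.24)]
    # chiller top
    C=R[(R[:,2]>.233)&(R[:,2]<.25)];r=cv2.minAreaRect(C[:,:2].astype(np.float32));print(c,"box",r,np.median(C[:,2]));print(cv2.boxPoints(r))
    D=R[(R[:,2]>.213)&(R[:,2]<.227)&(R[:,0]<.76)]
    r=cv2.minAreaRect(D[:,:2].astype(np.float32));print("door",r,len(D));print(cv2.boxPoints(r))
    for y in np.arange(-.14,.22,.04):
        q=D[abs(D[:,1]-y)<.012]
        if len(q):print(round(y,2),len(q),np.percentile(q[:,0],[2,50,98]))
    H=R[(R[:,2]>.195)&(R[:,2]<.212)&(R[:,0]<.72)];print("handle?",np.median(H,0),len(H),H.min(0),H.max(0))
    print(H[::max(1,len(H)//15)])
E
python3 - <<'E'
import cv2
a=cv2.imread('pics/scene0.png')[80:220,160:380];b=cv2.imread('pics/top0.png')[100:200,130:350]
import numpy as np
cv2.imwrite('pics/crop1.png',cv2.resize(np.vstack([a,b]),None,fx=2.5,fy=2.5,interpolation=cv2.INTER_CUBIC))
E
```

```text
scene box ((0.8302654027938843, 0.036432623863220215), (0.20420102775096893, 0.35053750872612), 1.8345080614089966) 0.23807774333688148
[[ 0.7226  0.2083]
 [ 0.7338 -0.142 ]
 [ 0.9379 -0.1355]
 [ 0.9267  0.2149]]
door ((0.7175190448760986, 0.03497473895549774), (0.0322161428630352, 0.35095736384391785), 1.1969695091247559) 982
[[ 0.6977  0.2101]
 [ 0.7051 -0.1408]
 [ 0.7373 -0.1401]
 [ 0.73    0.2108]]
-0.14 18 [0.7336 0.7353 0.7372]
-0.1 80 [0.7088 0.7224 0.7343]
-0.06 70 [0.7147 0.7228 0.7332]
-0.02 74 [0.7134 0.7211 0.7325]
0.02 71 [0.7128 0.7204 0.7294]
0.06 69 [0.712  0.7189 0.7286]
0.1 66 [0.7113 0.7183 0.7279]
0.14 70 [0.71   0.7181 0.7282]
0.18 58 [0.7096 0.7166 0.7273]
handle? [ 0.7122 -0.0044  0.2054] 489 [ 0.6641 -0.1272  0.195 ] [0.7185 0.187  0.212 ]
[[ 0.7113  0.187   0.2114]
 [ 0.7107  0.1513  0.2084]
 [ 0.7109  0.1284  0.2086]
 [ 0.713   0.0985  0.2084]
 [ 0.7123  0.0754  0.2104]
 [ 0.7115  0.0761  0.1958]
 [ 0.7133  0.0434  0.1979]
 [ 0.7128  0.0105  0.2045]
 [ 0.7144 -0.0142  0.2032]
 [ 0.7156 -0.0437  0.2052]
 [ 0.7147 -0.0684  0.209 ]
 [ 0.7156 -0.0952  0.2103]
 [
[... 608 characters left out ...]
 58 [0.7159 0.723  0.7323]
0.02 68 [0.7121 0.7208 0.7323]
0.06 72 [0.7111 0.7192 0.73  ]
0.1 78 [0.7095 0.719  0.7302]
0.14 76 [0.709  0.7174 0.7281]
0.18 54 [0.7091 0.717  0.7277]
handle? [ 0.7103 -0.0195  0.2063] 191 [ 0.6655 -0.1194  0.1952] [0.7179 0.1829 0.212 ]
[[ 0.717  -0.098   0.212 ]
 [ 0.7158 -0.0297  0.2056]
 [ 0.7151 -0.0601  0.2093]
 [ 0.717  -0.0912  0.1979]
 [ 0.7137  0.0211  0.2044]
 [ 0.7148 -0.0093  0.1972]
 [ 0.7104  0.0966  0.2108]
 [ 0.711   0.0591  0.2062]
 [ 0.7094 -0.1005  0.2116]
 [ 0.7089  0.1554  0.2069]
 [ 0.7091  0.1252  0.2047]
 [ 0.71    0.0955  0.1979]
 [ 0.708   0.1723  0.1974]
 [ 0.6943 -0.0954  0.2107]
 [ 0.6845 -0.103   0.2079]
 [ 0.6741 -0.0953  0.2089]]
```

View pics/crop1.png

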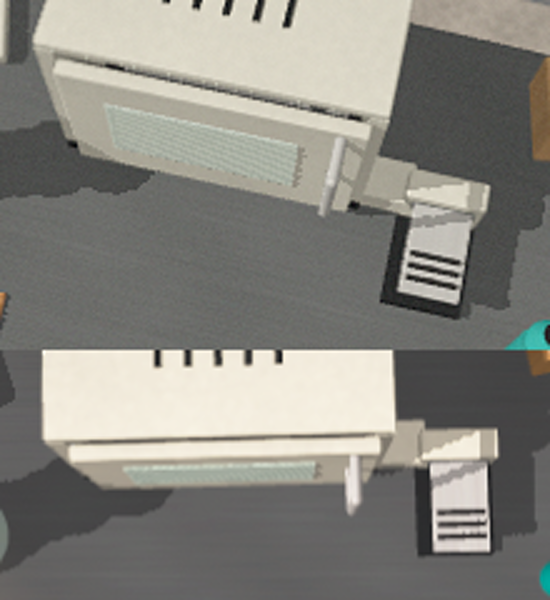

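The door is shut (front face yaw about 0.028 rad), and the handle bar stands at about (.672,-.101). Next I check reach along the handle's arc.

```bash
cat >> h.py <<'E'
PHI0=.0277
HINGE=np.array([.7265,.1855])
def dpt(th,x,y):
    a=PHI0-th;return HINGE+np.array([x*np.cos(a)-y*np.sin(a),x*np.sin(a)+y*np.cos(a)])
def q(al):
    y=np.array([np.cos(al),np.sin(al),0]);z=np.array([0,0,-1.]);x=np.cross(y,z)
    return np.roll(Ro.from_matrix(np.c_[x,y,z]).as_quat(),1)
PZ=-ctrl.pinch_z   # TCP is this far below grasp point
E
python3 - <<'E'
from h import *
np.set_printoptions(precision=3,suppress=True)
for c in("scene","top"):
    P=np.load(f'/tmp/{c}.npz')["P"].reshape(-1,3)
    H=P[(P[:,2]>.12)&(P[:,2]<.215)&(P[:,0]<.695)&(P[:,0]>.65)&(abs(P[:,1]+.1)<.04)]
    for z in (.14,.16,.18,.2):
        k=H[abs(H[:,2]-z)<.012];print(c,z,len(k),np.median(k,0),k.min(0),k.max(0))
for sgn in(np.pi/2,-np.pi/2):
  for th in(0,.3,.6,.9,1.2,1.5):
    p=dpt(th,-.063,-.285);s=ctrl.ik(np.r_[p,.172],q(PHI0-th+sgn));print(sgn,th,p,s)
    for z in(.35,):print('   up',ctrl.ik(np.r_[p,z],q(PHI0-th+sgn)) is not None)
E
```

```text
scene 0.14 17 [ 0.666 -0.101  0.139] [ 0.664 -0.108  0.128] [ 0.695 -0.096  0.151]
scene 0.16 19 [ 0.666 -0.102  0.157] [ 0.665 -0.107  0.148] [ 0.669 -0.096  0.17 ]
scene 0.18 21 [ 0.666 -0.102  0.18 ] [ 0.664 -0.108  0.168] [ 0.67  -0.096  0.19 ]
scene 0.2 68 [ 0.674 -0.102  0.209] [ 0.664 -0.108  0.189] [ 0.694 -0.096  0.212]
top 0.14 17 [ 0.682 -0.097  0.134] [ 0.666 -0.104  0.129] [ 0.692 -0.094  0.147]
top 0.16 6 [ 0.667 -0.098  0.162] [ 0.666 -0.103  0.152] [ 0.669 -0.095  0.17 ]
top 0.18 6 [ 0.667 -0.098  0.174] [ 0.666 -0.104  0.169] [ 0.671 -0.095  0.188]
top 0.2 37 [ 0.679 -0.1    0.21 ] [ 0.666 -0.106  0.188] [ 0.694 -0.095  0.212]
1.5707963267948966 0 [ 0.671 -0.101] [ 0.111  0.632  0.004  1.428 -0.003  1.082  1.714]
   up True
1.5707963267948966 0.3 [ 0.589 -0.072] [ 0.03   0.507  0.08   1.675 -0.047  0.961  1.425]
   up True
1.5707963267948966 0.6 [ 0.519 -0.02 ] [-0.084  0.404  0.107  1.866 -0.055  0.875  1.048]
   up True
1.5707963267948966 0.9 [0.468 0.05 ] [-0.246  0.336  0.117  1.984 -0.052  0.825  0.598]
   up True
1.5707963267948966 1.2 [0.439 0.133] [-0.44   0.32   0.123  2.01  -0.053  0.815  0.112]
   up True
1.5707963267948966 1.5 [0.437 0.22 ] [-0.611  0.362  0.129  1.94  -0.061  0.843 -0.351]
   up True
-1.5707963267948966 0 [ 0.671 -0.101] [-0.241  0.721  0.682  1.433 -0.472  1.154 -1.033]
   up True
-1.5707963267948966 0.3 [ 0.589 -0.072] [-0.303  0.579  0.631  1.68  -0.39   1.012 -1.383]
   up True
-1.5707963267948966 0.6 [ 0.519 -0.02 ] [-0.691  0.658  1.152  1.873 -0.686  1.078 -1.406]
   up True
-1.5707963267948966 0.9 [0.468 0.05 ] [-0.891  0.573  1.153  1.99  -0.632  0.997 -1.871]
   up True
-1.5707963267948966 1.2 [0.439 0.133] [ 0.151  0.371 -0.678  2.003  0.303  0.867  2.847]
   up True
-1.5707963267948966 1.5 [0.437 0.22 ] [-0.048  0.414 -0.661  1.933  0.321  0.901  2.37 ]
   up True
```

```bash
python3 - <<'E'
from h import *
np.set_printoptions(precision=3,suppress=True)
s=get_state();p=s["tcp_pos"]
ctrl.movel(np.r_[p[:2],.40],max_speed=.3)
A=PHI0+np.pi/2
h=dpt(0,-.063,-.285)
ctrl.movep(np.r_[h,.36],q(A))
ctrl.movel(np.r_[h,.24],max_speed=.2)
ctrl.movel(np.r_[h,.174],max_speed=.08)
print(get_state()["contact_force"])
ctrl.close_gripper(50)
s=get_state();print(s["width"],s["contact_force"],s["gripper_force"],s["tcp_pos"])
for th in np.arange(.12,1.51,.115):
    ctrl.movel(np.r_[dpt(th,-.063,-.285),.174],q(A-th),max_speed=.12)
    s=get_state();print(round(th,2),s["width"],s["contact_force"],s["tcp_pos"],round(s["time"],1))
E
```

```text
[0.636 0.375 0.635]
0.011498416785721126 [-0.896 -1.232  1.563] 48.827160000801086 [ 0.671 -0.102  0.174]
0.12 0.010882531873069343 [-1.027 -2.101  2.202] [ 0.637 -0.093  0.174] 7.5
0.24 0.010766530100837371 [-1.839 -1.558  3.574] [ 0.607 -0.081  0.174] 7.9
0.35 0.011055189830492838 [-3.257 -3.344  3.318] [ 0.577 -0.065  0.174] 8.4
0.46 0.011129977375193653 [-2.786 -3.311  4.303] [ 0.549 -0.046  0.174] 8.8
0.58 0.01068949531140596 [-4.315 -2.189  5.475] [ 0.523 -0.024  0.174] 9.2
0.7 0.011041697527164709 [-4.865 -2.407  5.508] [0.5   0.001 0.174] 9.7
0.81 0.010889198986926139 [-4.792 -2.926  5.131] [0.481 0.029 0.174] 10.1
0.92 0.010870014114634508 [-4.56  -1.614  5.766] [0.464 0.058 0.174] 10.5
1.04 0.010785045680581164 [-3.428 -1.637  6.95 ] [0.451 0.089 0.174] 11.0
1.15 0.011089053949467173 [-3.687 -0.017  5.051] [0.442 0.122 0.174] 11.4
1.27 0.010994885108675367 [-2.283 -0.208  4.788] [0.437 0.155 0.174] 11.8
1.38 0.011229675192269872 [0.296 0.612 3.957] [0.435 0.188 0.174] 12.3
1.5 0.011194624238347915 [2.087 0.905 1.673] [0.438 0.22  0.174] 12.7
```

Opened cleanly. I release, rise, look from the wrist over the rack, and re-measure from the overhead cameras.

```bash
python3 - <<'E'
from h import *
np.set_printoptions(precision=3,suppress=True)
ctrl.ungrasp()
p=get_state()["tcp_pos"]
ctrl.movel(np.r_[p[:2],.30],max_speed=.25)
ctrl.movel([.50,.05,.42],max_speed=.3)
im,P=grab("wrist");cv2.imwrite("pics/w1.png",im);np.savez('/tmp/w1.npz',im=im,P=P)
ctrl.movep([.42,-.2,.40],q(0))   # clear the overhead view
ims=[]
for c in("scene","top"):
    im,P=grab(c);np.savez(f'/tmp/{c}1.npz',im=im,P=P);ims.append(im)
    for t in("canister0","bottle0"):
        for pp,pt,X,k in clouds(c,t,P):
            zt=np.percentile(X[:,2],96);T=X[X[:,2]>zt-.012];print(c,t,round(pp,2),pt,np.median(T,0),(T.min(0)+T.max(0))/2,np.median(im[k],0))
cv2.imwrite("pics/both1.png",np.hstack([ims[0][50:350,40:400],ims[1][50:350,40:400]]))
E
```

```text
scene canister0 0.65 [182. 215.] [0.473 0.123 0.198] [0.474 0.124 0.196] [119. 125. 127.]
top canister0 0.75 [185. 238.] [0.476 0.125 0.2  ] [0.476 0.126 0.198] [126.5 130.  137.5]
top bottle0 0.88 [390. 215.] [ 0.523 -0.447  0.15 ] [ 0.523 -0.448  0.148] [ 14.   19.  185.5]
top bottle0 0.76 [352. 245.] [ 0.445 -0.336  0.149] [ 0.454 -0.265  0.398] [ 30.5  94.5 159.5]
top bottle0 0.61 [328. 220.] [ 0.519 -0.26   0.15 ] [ 0.519 -0.261  0.147] [ 56.  130.5  35. ]
top bottle0 0.56 [356. 189.] [ 0.604 -0.355  0.15 ] [ 0.604 -0.356  0.149] [137. 145.   0.]
top bottle0 0.55 [358. 219.] [ 0.518 -0.354  0.149] [ 0.517 -0.355  0.148] [ 40.  92. 157.]
top bottle0 0.32 [120. 252.] [0.423 0.337 0.006] [0.424 0.317 0.11 ] [ 68. 119. 187.]
```

View pics/w1.png

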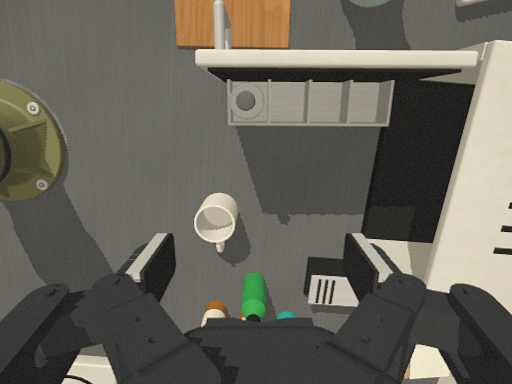

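View pics/both1.png

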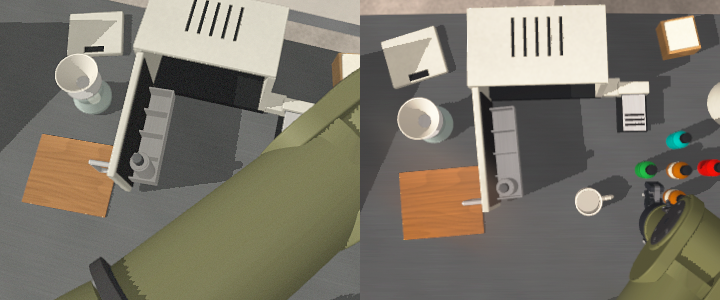

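One canister is in slot 3 (wrist picture 246,101); the other three compartments are empty, and the brown bottles have not moved. I fit the real rack pose from the clouds.

```bash
python3 - <<'E'
from h import *
np.set_printoptions(precision=4,suppress=True)
print("pred slots",[dpt(1.5,.036,-y) for y in(.07,.132,.194,.256)])
for c in("w1","top1","scene1"):
    P=np.load(f'/tmp/{c}.npz')["P"].reshape(-1,3);P=P[~np.isnan(P[:,0])]
    R=P[(P[:,0]>.40)&(P[:,0]<.705)&(P[:,1]>.06)&(P[:,1]<.26)]
    F=R[(R[:,2]>.215)&(R[:,2]<.226)&(R[:,1]>.15)];print(c,"panel top",len(F),cv2.minAreaRect(F[:,:2].astype(np.float32)))
    W=R[(R[:,2]>.095)&(R[:,2]<.112)&(R[:,1]<.19)&(R[:,1]>.09)];r=cv2.minAreaRect(W[:,:2].astype(np.float32));print(" walls",len(W),r,np.median(W[:,2]))
    G=R[(R[:,2]>.055)&(R[:,2]<.07)&(R[:,1]>.09)];print(" floor z",np.median(G[:,2]),len(G))
    K=R[(R[:,2]>.187)&(R[:,2]<.206)&(R[:,1]<.15)];print(" knob",len(K),np.median(K,0),(K.min(0)+K.max(0))/2)
E
```

```text
pred slots [array([0.6604, 0.1428]), array([0.5987, 0.1367]), array([0.537 , 0.1306]), array([0.4753, 0.1245])]
w1 panel top 4623 ((0.5598535537719727, 0.1832505613565445), (0.29164910316467285, 0.024976467713713646), 5.249600887298584)
 walls 1454 ((0.5629635453224182, 0.13404631614685059), (0.2880088686943054, 0.07143042236566544), 4.378657817840576) 0.1045978480347386
 floor z 0.0600367413528029 4248
 knob 299 [0.4735 0.1265 0.1997] [0.4737 0.1262 0.1975]
top1 panel top 811 ((0.5612286329269409, 0.17712810635566711), (0.06741652637720108, 0.28360745310783386), 84.8675308227539)
 walls 462 ((0.5654089450836182, 0.1338070034980774), (0.28385719656944275, 0.07214264571666718), 4.566582679748535) 0.10501212570842267
 floor z 0.06070409659283915 1410
 knob 72 [0.4764 0.1253 0.1995] [0.4764 0.1265 0.1973]
scene1 panel top 823 ((0.55961012840271, 0.17813000082969666), (0.29098474979400635, 0.018495313823223114), 5.350461959838867)
 walls 617 ((0.5603307485580444, 0.13382038474082947), (0.2895277738571167, 0.08240073919296265), 1.6530812978744507) 0.10240936777664611
 floor z 0.05853999939588461 1214
 knob 91 [0.4735 0.1232 0.1976] [0.474 0.124 0.196]
```

```bash
cat >> h.py <<'E'
def st(m=""):
    s=get_state();print(m,"w",round(s["width"],4),"F",np.round(s["contact_force"],1),"tcp",np.round(s["tcp_pos"],3),"t",round(s["time"],1))
def pick(xy,z,al,lift,force=40):
    ctrl.movep(np.r_[xy,lift],q(al));ctrl.movel(np.r_[xy,z+.05],max_speed=.25);ctrl.movel(np.r_[xy,z],max_speed=.08)
    st("at");ctrl.close_gripper(force);st("closed");ctrl.movel(np.r_[xy,lift],max_speed=.2);st("lifted")
def place(xy,z,al,lift):
    ctrl.movel(np.r_[xy,lift],q(al),max_speed=.25);ctrl.movel(np.r_[xy,z+.05],max_speed=.25);ctrl.movel(np.r_[xy,z],max_speed=.06)
    st("down");ctrl.ungrasp();ctrl.pause(.2);ctrl.movel(np.r_[xy,z+.05],max_speed=.1);ctrl.movel(np.r_[xy,lift],max_speed=.3)
ALR=PHI0-1.5+np.pi/2
E
python3 - <<'E'
from h import *
for al in(.8,-.8):print(ctrl.ik([.437,-.3445,.118],q(al)),ctrl.ik([.5165,-.356,.28],q(al)))
ctrl.movel([.42,-.1,.42],max_speed=.3)
pick([.475,.1255],.171,ALR,.38)
place([.42,.345],.118,ALR,.38)
ctrl.movep([.42,.25,.42],q(ALR))
im,P=grab("top");cv2.imwrite("pics/top2.png",im)
for t in("canister0","bottle0"):
    for pp,pt,X,k in clouds("top",t,P):
        zt=np.percentile(X[:,2],96);T=X[X[:,2]>zt-.012];print(t,round(pp,2),pt,np.round(np.median(T,0),3),np.median(im[k],0))
E
```

```text
[ 0.22441779  0.5956663   0.63362605  1.84276178 -0.45680927  0.85277877
  1.88354154] [ 0.15669063  0.5602772   0.72835261  1.41926097 -0.37552819  1.30345941
  1.70752382]
[ 0.07118229  0.69714095  0.93462818  1.84449722 -0.68275544  0.95883603
  0.5122771 ] [-0.00395533  0.70351181  1.14970254  1.42123857 -0.63969237  1.42240237
  0.34535742]
at w 0.0856 F [0.1 0.1 0.4] tcp [0.475 0.125 0.171] t 19.3
closed w 0.0228 F [-1.5  0.   3.4] tcp [0.475 0.126 0.171] t 19.9
lifted w 0.0227 F [ 0.5  0.9 -2.8] tcp [0.474 0.126 0.379] t 21.1
down w 0.0226 F [-0.7 -0.1 -2.9] tcp [0.42  0.345 0.118] t 24.1
canister0 0.84 [113. 254.] [0.42  0.339 0.145] [ 99. 107. 122.]
bottle0 0.93 [386. 215.] [ 0.523 -0.448  0.149] [ 16.  20. 177.]
bottle0 0.85 [355. 189.] [ 0.604 -0.356  0.15 ] [137. 146.   0.]
bottle0 0.77 [356. 248.] [ 0.437 -0.341  0.15 ] [ 37.   95.5 163. ]
bottle0 0.65 [361. 220.] [ 0.518 -0.354  0.15 ] [ 42.  93. 156.]
bottle0 0.53 [329. 222.] [ 0.519 -0.26   0.151] [ 59.  130.5  36. ]
```

View pics/top2.png

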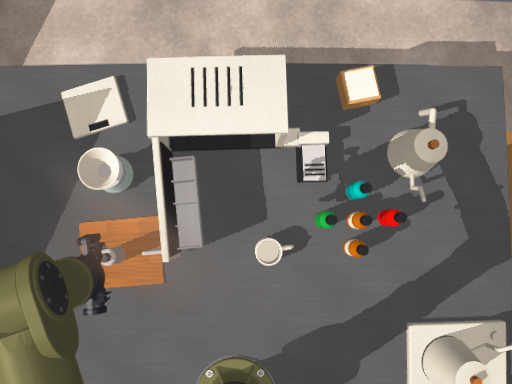

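The top view shows the canister on the board at (113,254), the rack empty, and the bottles still at (356,248) and (359,220). Bottles next, into slots 3 and 1.

```bash
python3 - <<'E'
from h import *
s3=dpt(1.5,.036,-.256);s1=dpt(1.5,.036,-.132)
ctrl.movep([.45,-.05,.40],q(ALR))
pick([.437,-.344],.118,.8,.33)
place(s3,.180,ALR,.33)
ctrl.movel([.45,-.05,.33],max_speed=.3)
# re-look before the second
im,P=grab("top")
for pp,pt,X,k in clouds("top","bottle0",P):
    zt=np.percentile(X[:,2],96);T=X[X[:,2]>zt-.012];print(round(pp,2),pt,np.round(np.median(T,0),3),np.median(im[k],0))
cv2.imwrite("pics/top3.png",im)
E
```

```text
at w 0.0857 F [1.  0.4 0.4] tcp [ 0.437 -0.344  0.118] t 31.1
closed w 0.0271 F [-0.9  0.4  2.7] tcp [ 0.437 -0.344  0.118] t 31.6
lifted w 0.0268 F [-0.6  0.1 -3.1] tcp [ 0.437 -0.343  0.329] t 32.8
down w 0.0271 F [ 0.  -0.4 -2.8] tcp [0.476 0.124 0.18 ] t 36.4
0.94 [356. 192.] [ 0.604 -0.355  0.15 ] [144. 152.   0.]
0.69 [187. 234.] [0.477 0.124 0.21 ] [ 60.  85. 137.]
0.61 [360. 221.] [ 0.518 -0.354  0.15 ] [ 32.5  93.5 162.5]
0.58 [390. 216.] [ 0.523 -0.448  0.149] [ 15.  19. 184.]
0.55 [329. 220.] [ 0.519 -0.259  0.15 ] [ 57. 132.  35.]
```

View pics/top3.png

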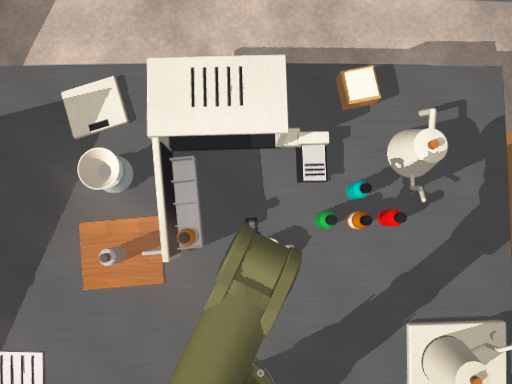

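The first bottle is upright in slot 3 (187,237); the second is unchanged at (359,220).

```bash
python3 - <<'E'
from h import *
s1=dpt(1.5,.036,-.132)
pick([.517,-.3555],.118,.8,.33)
place(s1,.180,ALR,.33)
ctrl.movep([.42,-.25,.42],q(ALR))
for c in("scene","top"):
    im,P=grab(c)
    for t in("bottle0","canister0"):
      for pp,pt,X,k in clouds(c,t,P):
        zt=np.percentile(X[:,2],96);T=X[X[:,2]>zt-.012];print(c,t,round(pp,2),pt,np.round(np.median(T,0),3),np.median(im[k],0))
    cv2.imwrite(f"pics/{c}4.png",im)
st()
E
```

```text
at w 0.0852 F [-0.4 -0.6  0.4] tcp [ 0.517 -0.356  0.118] t 41.9
closed w 0.0268 F [-0.8 -0.1  2.6] tcp [ 0.517 -0.356  0.118] t 42.5
lifted w 0.0266 F [ 0.6 -0.1 -3.6] tcp [ 0.517 -0.355  0.329] t 43.7
down w 0.027 F [ 0.1  0.4 -3.2] tcp [0.599 0.137 0.18 ] t 47.4
scene bottle0 0.73 [190. 167.] [0.596 0.135 0.208] [ 46.  89. 140.]
scene bottle0 0.67 [182. 214.] [0.473 0.122 0.208] [ 45.  86. 138.]
scene bottle0 0.67 [ 96. 219.] [0.418 0.341 0.142] [116. 122. 125.]
scene bottle0 0.49 [125. 133.] [0.672 0.373 0.164] [154. 167. 170.]
scene bottle0 0.35 [180. 181.] [0.55  0.176 0.217] [121. 127. 130.]
scene canister0 0.96 [ 98. 220.] [0.418 0.341 0.142] [116. 122. 125.]
top bottle0 0.84 [183. 191.] [0.599 0.136 0.21 ] [ 42.5  78.  137. ]
top bottle0 0.83 [328. 218.] [ 0.519 -0.26   0.149] [ 57.  130.5  35. ]
top bottle0 0.76 [186. 239.] [0.477 0.124 0.21 ] [ 54.  83. 135.]
top bottle0 0.7 [389. 216.] [ 0.523 -0.448  0.149] [ 15.  20. 190.]
top bottle0 0.66 [354. 191.] [ 0.604 -0.355  0.15 ] [147. 156.   0.]
top canister0 0.57 [113. 256.] [0.42  0.342 0.145] [ 98. 107. 124.]
 w 0.0853 F [ 1.3  0.2 -1.1] tcp [ 0.42 -0.25  0.42] t 51.2
```

View pics/top4.png

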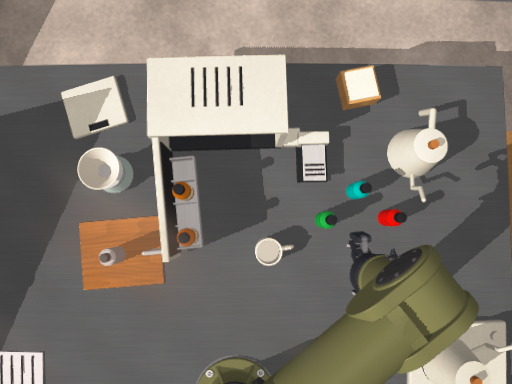

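Both bottles are upright in slots 1 and 3, with caps at z = .21 as expected, and the canister is still on the board. Now shut the door.

```bash
python3 - <<'E'
from h import *
A=PHI0+np.pi/2
h=dpt(1.5,-.063,-.285)
ctrl.movep([.45,.05,.42],q(A-1.5))
ctrl.movel(np.r_[h,.36],q(A-1.5),max_speed=.3)
ctrl.movel(np.r_[h,.24],max_speed=.2)
ctrl.movel(np.r_[h,.174],max_speed=.08);st("at")
ctrl.close_gripper(50);st("closed")
for th in np.r_[np.linspace(1.4,.1,14),.03,-.003]:
    ctrl.movel(np.r_[dpt(th,-.063,-.285),.174],q(A-th),max_speed=.1)
    if th<.35 or abs(th-1)<.06: st(round(th,2))
ctrl.ungrasp();p=get_state()["tcp_pos"]
ctrl.movel(np.r_[p[:2],.38],max_speed=.2);st("up")
ctrl.movep([.45,-.1,.42],q(A))
for c in("scene","top"):
    im,P=grab(c);P=P.reshape(-1,3)
    H=P[(P[:,2]>.12)&(P[:,2]<.212)&(P[:,0]<.69)&(P[:,0]>.65)&(abs(P[:,1]+.1)<.04)];print(c,len(H),np.median(H,0) if len(H) else 0, H.min(0))
    cv2.imwrite(f"pics/{c}5.png",im)
E
```

```text
at w 0.0855 F [0.  0.  0.6] tcp [0.437 0.22  0.174] t 54.9
closed w 0.011 F [ 2.8 -0.4 -1.5] tcp [0.437 0.22  0.174] t 55.5
1.0 w 0.0106 F [ 3.2 -0.1  2.9] tcp [0.456 0.077 0.174] t 57.7
0.3 w 0.0108 F [-0.1 -3.3  7.1] tcp [ 0.589 -0.072  0.174] t 60.8
0.2 w 0.0109 F [ 1.  -2.9  7.6] tcp [ 0.615 -0.085  0.174] t 61.3
0.1 w 0.0106 F [-0.3 -3.9  6.8] tcp [ 0.643 -0.094  0.174] t 61.7
0.03 w 0.0107 F [ 0.4 -2.8  6. ] tcp [ 0.662 -0.1    0.174] t 62.1
-0.0 w 0.0107 F [-0.8 -3.7  6.6] tcp [ 0.671 -0.102  0.174] t 62.3
up w 0.0853 F [ 0.1 -0.4  0. ] tcp [ 0.672 -0.101  0.379] t 64.2Traceback (most recent call last):
  File "<stdin>", line 17, in <module>
    return umr_minimum(a, axis, None, out, keepdims, initial, where)
ValueError: zero-size array to reduction operation minimum which has no identity
```

```bash
python3 - <<'E'
from h import *
A=PHI0+np.pi/2
ctrl.movep([.42,-.3,.40],q(A));ctrl.close_gripper(30)
for c in("scene","top"):
    im,P=grab(c);P=P.reshape(-1,3)
    H=P[(P[:,2]>.12)&(P[:,2]<.2)&(P[:,0]<.69)&(P[:,0]>.65)&(abs(P[:,1]+.1)<.04)];print(c,len(H),np.median(H,0) if len(H) else 0)
    T=P[(P[:,2]>.04)&(P[:,2]<.075)&(P[:,0]<.76)&(P[:,0]>.6)&(abs(P[:,1]+.23)<.05)]
    print(T.min(0),T.max(0))
    for x in(.64,.655,.68,.7,.72):
        k=T[abs(T[:,0]-x)<.006]
        if len(k):print(x,np.median(k,0),k[:,1].min(),k[:,1].max())
    cv2.imwrite(f"pics/{c}5.png",im)
E
```

```text
scene 56 [ 0.66570853 -0.10165255  0.16481658]
[ 0.62989893 -0.27316703  0.0404071 ] [ 0.75998177 -0.18008477  0.07323744]
0.64 [ 0.64042096 -0.23209404  0.05649775] -0.26540296560892235 -0.20031685815907552
0.655 [ 0.65536527 -0.23147853  0.05684214] -0.2659554058349512 -0.19972351002983957
0.68 [ 0.67906441 -0.23194512  0.05797101] -0.265644971867169 -0.19951973667336548
0.7 [ 0.69990194 -0.23189358  0.05633034] -0.26538473842001015 -0.19871764173302142
0.72 [ 0.72005503 -0.23095155  0.05616019] -0.26505526956568376 -0.1983814294528182
top 26 [ 0.66773044 -0.09683398  0.14653136]
[ 0.63219536 -0.27439752  0.04188795] [ 0.75998404 -0.1809484   0.07493704]
0.64 [ 0.64000617 -0.23167088  0.05816051] -0.2620736252497304 -0.1983355680335583
0.655 [ 0.65606413 -0.23075687  0.05897955] -0.26240052498064254 -0.19846191467909657
0.68 [ 0.67994382 -0.23092056  0.0591148 ] -0.26310357455176636 -0.19845620302633882
0.7 [ 0.70007423 -0.22821739  0.05857668] -0.2606445026236011 -0.19606842336086253
0.72 [ 0.71999547 -0.22858619  0.0581754 ] -0.26038268082156524 -0.19687021589168113
```

View pics/top5.png

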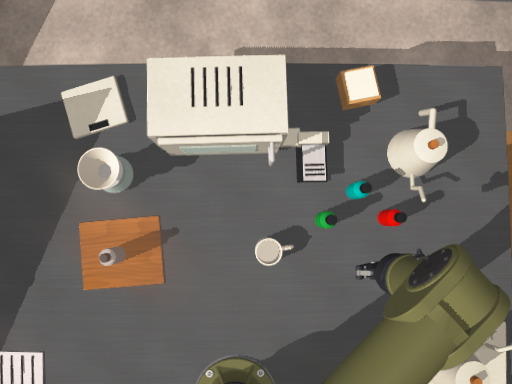

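The door is shut: the handle is back at (271,153), where it started. Now press the treadle.

```bash
python3 - <<'E'
from h import *
A=PHI0+np.pi/2
p=[.652,-.231]
ctrl.movep(np.r_[p,.30],q(A));ctrl.movel(np.r_[p,.08],max_speed=.2)
f0=get_state()["contact_force"][2]
for z in np.r_[.062,.056,.050,.044,np.arange(.040,.028,-.0015)]:
    ctrl.movel(np.r_[p,z],max_speed=.03);s=get_state();f=s["contact_force"][2]-f0
    print(round(z,4),round(s["tcp_pos"][2],4),round(f,1))
    if f>20:break
ctrl.pause(.6);st("held")
ctrl.movel(np.r_[p,.09],max_speed=.06);ctrl.movel(np.r_[p,.35],max_speed=.3)
ctrl.movep([.42,-.3,.42],q(A));ctrl.pause(.5)
for c in("scene","top"):
    im,P=grab(c);Q=P.reshape(-1,3)
    for x in(.64,.655,.7):
        k=Q[(abs(Q[:,0]-x)<.006)&(abs(Q[:,1]+.232)<.025)];print(c,x,np.median(k[:,2]))
    H=Q[(Q[:,2]>.12)&(Q[:,2]<.2)&(Q[:,0]<.69)&(Q[:,0]>.65)&(abs(Q[:,1]+.1)<.04)];print(np.median(H,0))
    for pp,pt,X,k in clouds(c,"canister0",P):
        T=X[X[:,2]>np.percentile(X[:,2],96)-.012];print(pp,pt,np.median(T,0))
    cv2.imwrite(f"pics/{c}6.png",im)
st()
E
```

```text
0.062 0.062 -0.1
0.056 0.0564 3.4
0.05 0.0506 5.8
0.044 0.045 8.5
0.04 0.0413 10.5
0.0385 0.04 10.0
0.037 0.0392 13.7
0.0355 0.0389 21.1
held w -0.0 F [-4.2  2.7 21.9] tcp [ 0.653 -0.232  0.039] t 72.5
scene 0.64 0.05372699827251881
scene 0.655 0.05686457476845752
scene 0.7 0.05638222207279864
[ 0.66562132 -0.10210315  0.16394557]
0.82 [ 97. 219.] [0.41867164 0.34109983 0.14200656]
top 0.64 0.0574472114251402
top 0.655 0.059056231782209645
top 0.7 0.058503536168817094
[ 0.66779419 -0.09677131  0.14468272]
0.83 [111. 254.] [0.41994779 0.34211471 0.14507869]
 w 0.0002 F [ 0.1 -0.8  0.2] tcp [ 0.42 -0.3   0.42] t 76.3
```

View pics/scene6.png

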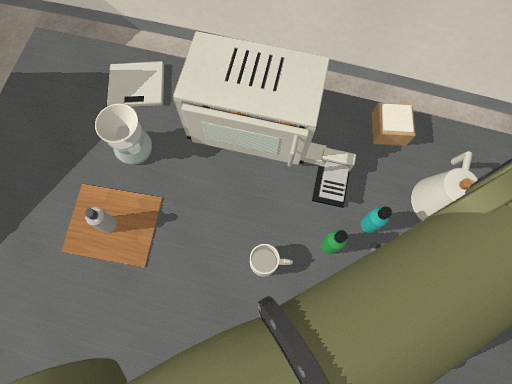

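The scene picture shows the door shut, with the bottles just visible at its upper gap (240,115). The treadle is back up at (332,182), the canister stands on the board at (97,219), and the mug and server have not moved. Handing in.

```bash
python3 -c "
from station import ticket
print(ticket.close_job())"
```

```text
the job is handed in; nothing more can be done
None
```

The job is handed in at about 76 s: the one canister present stands on the board, both bottles stand in door-rack slots 1 and 3, the door is shut, and the treadle was pressed to its stop and sprang back; hand-in returned no verdict.

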